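# Fit the charged battery to the packing-bench label printer

## Robot

A 6-joint arm with a two-finger parallel gripper is mounted at the origin on the work surface. World frame = base frame: x ahead of the robot, y to its left, z up, the work surface at z = 0. Lengths are in m, angles in rad, forces in N, time in s.
With the tool pointing down it reaches from about 0.3 to 0.875 m from the base axis. Payload 6.4 kg.
Tool frame: the origin (TCP) lies midway between the tips of the shut fingers; the grasp point (between the pads) lies 19 mm behind it (ctrl.hold_point_z is the distance from the TCP to the grasp point, in m); z points along the fingers, y is the line along which they close (so a half turn about z gives the same grasp; the last joint's range is limited). The gripper opens to 85 mm and grips with 20 to 120 N. Pads are 22 mm wide; open, the fingers measure 114 mm over their backs; the gripper's body (76 mm by 85 mm) begins 54 mm behind the grasp point. The pads swing forward as they close: fully open they stand 13 mm farther back than shut.
Start: joints at [-1.44, 0.181, 1.607, -0, 1.354, -0.206], TCP at [0.19, -0.543, 0.231] pointing down, gripper open.
Joint ranges: [-2.99, 2.99], [-0.89, 2.07], [0.3, 2.58], [-1.14, 4.28], [0, 2.63], [-3.12, 3.12]. Speed limits (rad/s): [2.57, 2.57, 3.01, 3.14, 3.14, 3.14].

## Interface

Orientations are given as a unit quaternion [w, x, y, z].
In Python, from bench import ctrl gives the robot as it stands.
- The arm moves only by the tool carry_out, never from a script. Its argument "plan" is text: rows parted by semicolons, each of 6 numbers parted by spaces: the shift along the tool's x, y, z as a fraction of full scale, then the turn, a rotation vector about the tool's x, y, z as a fraction of full scale. A call has exactly 8 rows; each row shifts and turns the commanded pose from where the row before left it, along the tool's axes as they then stand; what a row does not reach is not made up. Full scale, the value 1, is 40 mm for a shift and 0.1 rad for a turn. A row lasts 1/12 s, in which the tool goes at most 41.7 mm and 7.16 degrees, less where a joint would pass 70% of its speed; a pose out of reach is approached as far as the arm can. A call with a number of a shift or a turn outside -1 to 1 is refused whole. A call with a gripper value outside its range is refused whole. "claw" is the gripper's target within -1 to 1 (shut at 1, half-way at 0, fully open at -1), set as the call begins (left out, the last holds). The fingers move at their own pace and stop on an object; the grip force is fixed at half the most. Time passes only in rows, so rows that do not move let the fingers close, or fill a call up. It gives the time, the measured TCP pose, the force, the opening and the grip force at its end, in the units of the state.
- ctrl.get_obs(): the state, without advancing time (a new reading comes with each control period).
- ctrl.camera(name): name is "side" or "top"; returns a dict with "pixels" (384x512x3 uint8, red, green, blue), "mtx" (3x3 intrinsics, pixels), "R" (3x3) and "t" (3): a world point X has camera coordinates R X + t. Camera axes: x right, y down, z forward; pixel columns grow to the right and rows downward; lengths in m; the calibration is good to about 2 mm. A picture is of the moment at which its call begins. There is no depth.
- ctrl.hand_in(): hands the job in; it is judged then, once.
The state is a dict: "time_s": time; "q": joint angles; "dq": joint speeds; "joint_efforts": joint torques, N m; "eef_pos": TCP position; "eef_rot": TCP orientation; "wrist_force": force on the tool from outside, world axes, zero at the start; "torque": the same for the moment, N m; "opening": opening from 0.0 (shut) to 1.0 (fully open); "grasp_force": force on a finger pad.
Only numpy, scipy, OpenCV 4.12 (cv2) and the standard library are available. Lean on these libraries where they do the work, as an engineer would, in place of code of your own. Each camera call takes 0.05 s, during which the arm holds its last target. There are 200 camera calls.

## Task

Fit the charged battery to the label printer on the packing bench: press the catch beside the charger's slideway so that the pack springs loose and slide it out. Then slide it into the printer's dovetail slideway, gently and without forcing, until it is fully home and the sprung catch has clicked up behind it, and let go. Leave the other things on the bench where they are.

Things in the scene. Friction and masses are not known exactly. Their poses are not given: they have to be found in the camera images.
- printer: Grey label printer, fixed; its battery slideway (deck 96 mm wide, floor 30 mm above the bench) is in front. Origin: on the bench, under the centre of a nominally home pack; x along the slideway, the way a pack goes in, y to the left, z up. Body: x = 66 to 211 mm, 190 mm wide, 70 mm high. Limits: 60 N with the pack, but 25 N while it is seated (x over -15 mm; a push of 15 N); 40 N with the fingers.
- printer_home (a point): On the slideway floor, nominal place of the underside's centre of a home pack; printer x = 0. The catch unit (tooth, ejector and end wall together) is clamped by hand on each printer, up to 8 mm nearer or farther along x: true home has to be felt. The end wall (22 mm high) stops a pack about 2 mm past true home.
- printer_mouth (a point): Middle of the mouth of the dovetail rails, on the floor, printer x = -100 mm. Rails: 12 mm high over the floor, straight from x = -75 to +37 mm, leaning 26.6 deg inward over the pack's foot with 1.2 mm play each side, outer sides at y = +-34 mm; from -100 to -75 mm they flare, 6 mm wider each side at the mouth. Friction about 0.2.
- printer_apron (a point): On the open floor (apron) before the printer's rails, printer x = -142 mm; the apron runs from x = -185 to -101 mm. A pack whose centre is here or further out stands free of the rails: it can be set down or lifted straight up.
- printer_catch (a joint): Travel of the printer's sprung catch, m: 0 up, 0.0075 down. A pack going in drags the tooth down (push 1 to 4 N) and in the last 12 mm also meets a sprung ejector (2 to 3 N more). At true home the tooth clicks up to 0 behind the foot; let go, the ejector then holds the pack back against the tooth. If the pack is let go before the click it is pushed back out.
- charger: Grey battery charger, fixed; slideway, catch and ejector as on the printer, but home is exact. Origin: on the bench under the centre of a home pack; x along the slideway, the way a pack goes in (so pull to -x to take it out), y to the left, z up. Behind the end wall (face at x = 37 mm) a block to x = 101 mm, 120 mm wide, 50 mm high. Limits: 60 N with the pack, 40 N with the fingers.
- charger_home (a point): On the charger's slideway floor (30 mm above the bench), under the centre of a home pack; charger x = 0.
- charger_mouth (a point): Middle of the mouth of the charger's rails, on the floor; charger x = -100 mm. Rails as on the printer.
- charger_apron (a point): On the apron before the charger's rails, charger x = -142 mm; with its centre here or further out a pack is free of the rails and can be lifted straight up.
- charger_catch (a joint): Travel of the charger's sprung catch, m: 0 up, 0.0075 fully down, then it bottoms hard. Its tooth (5.5 mm over the floor when up, charger x = -57 to -35 mm) blocks a home pack. Pressed down about 6 mm (1 to 4 N) it lets go: the pack springs out about 12 mm or a little more and from then on keeps the tooth down itself, so the catch need not be held.
- charger_pad (a point): Centre of the top of the charger catch's steel thumb pad (28 mm along the slideway by 30 mm), at the left of the slideway, 42 mm above the bench when up; charger frame x = -43, y = +76 mm. It goes straight down when pressed. The printer has such a pad too, not needed here.
- pack: Black battery pack, home in the charger at the start, 0.36 to 0.59 kg. Origin: centre of the underside; x along its length, z up. Foot: dovetail 70 mm long, 10 mm high, 50 mm wide below, 40 mm above; on it a grip block 66 mm long, 36 mm wide (y), up to 56 mm above the underside. The same either way round.
- cheese_a: Round white cheese, 68 mm across, 24 mm high, the lower one of a stack of two; leave alone. Origin: centre of the underside.
- cheese_b: The same, on top of cheese_a; leave alone.
- cheese_c: The same, on its own; leave alone.
- phone: Black mobile phone lying flat, 145 x 70 x 9 mm; leave alone. Origin: centre of the underside.
- tape_roll: Roll of clear tape standing on its flat side, 90 mm across, 48 mm high; leave alone. Origin: centre of the underside.
- label_roll: Small roll of paper labels, 60 mm across, 30 mm high; leave alone. Origin: centre of the underside.
Mind the look-alikes: they are no part of the job. What is meant by the pack is not yellow, and is the larger of those in its own colour.

How it is judged:
By the outcome, as a careful person would: the job done as asked, in the order asked, and still so for the second after the job is handed in, with the robot touching nothing.
It also fails if it takes over 72 s, if anything falls off the work surface, if the arm or the gripper's body presses on something with over 40 N, if the wrist force passes 120 N, or if a joint passes its speed limit or range.

## Working session

There is one attempt and no reset: what is moved stays moved. The work goes in short steps, Python scripts to look and compute and a tool call to move; the robot and the scene stay as the last step left them, time stands still between calls to the robot, and variables do not carry over. Pictures are saved under pics/ and viewed, at most 10 in all, crops included, and the job is handed in when it is done.

Besides the shell and the picture viewer there is one more tool, called after "Call:" by a JSON object that holds its "op" and its "data", one argument or row to a line. carry_out: Moves the arm, as the interface text tells. Shift numbers are shares of 40 mm and turn numbers shares of 0.1 rad, none past 1 either way. Its arguments: {"type":"object","properties":{"plan":{"type":"string"},"claw":{"type":"number"}},"required":["plan"]}

```bash
mkdir -p pics; ls
python3 - <<'E'
from bench import ctrl
import cv2,numpy as np
o=ctrl.get_obs();print({k:np.round(v,4) for k,v in o.items()})
for n in("top","side"):
    c=ctrl.camera(n);cv2.imwrite(f"pics/{n}0.png",cv2.resize(c["pixels"][:,:,::-1],(800,600),interpolation=cv2.INTER_CUBIC));np.savez(f"{n}0.npz",**c)
    print(n,c["mtx"],c["R"],c["t"])
print(ctrl.hold_point_z)
E
```

```text
pics
{'time_s': np.float64(0.0), 'q': array([-1.4403,  0.1815,  1.608 , -0.    ,  1.3538, -0.2063]), 'dq': array([ 0.0006, -0.0013, -0.001 , -0.0008, -0.0005,  0.0012]), 'joint_efforts': array([ 2.90000e-03, -4.44867e+01, -3.51333e+01,  1.00000e-04,
        9.10000e-03, -0.00000e+00]), 'eef_pos': array([ 0.19  , -0.5421,  0.2304]), 'eef_rot': array([-9.000e-04,  9.859e-01,  1.676e-01,  0.000e+00]), 'wrist_force': array([ 0.2614,  0.0236, -0.4224]), 'torque': array([ 0.026 ,  0.0146, -0.0196]), 'grasp_force': np.float64(0.0), 'opening': np.float64(1.0002)}
top [[436.28684819   0.         253.36477226]
 [  0.         436.28684819 186.08876861]
 [  0.           0.           1.        ]] [[-0.02306426 -0.99965356 -0.01268062]
 [-0.99543909  0.02413779 -0.09229515]
 [ 0.09256925  0.01049407 -0.99565095]] [0.004537   0.50976955 1.26568229]
side [[435.61049793   0.         257.69764773]
 [  0.         435.61049793 187.04114423]
 [  0.           0.           1.        ]] [[ 0.99244185 -0.12218102 -0.01144436]
 [-0.07929911 -0.56734987 -0.81964979]
 [ 0.09365269  0.81436228 -0.5727506 ]] [-0.53533001  0.09639583  1.13985458]
0.0187
```

View pics/top0.png

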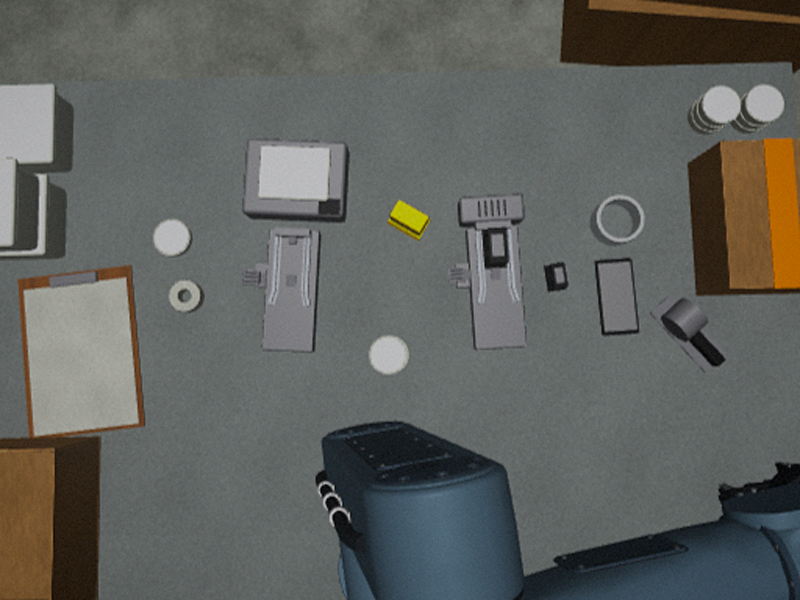

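View pics/side0.png

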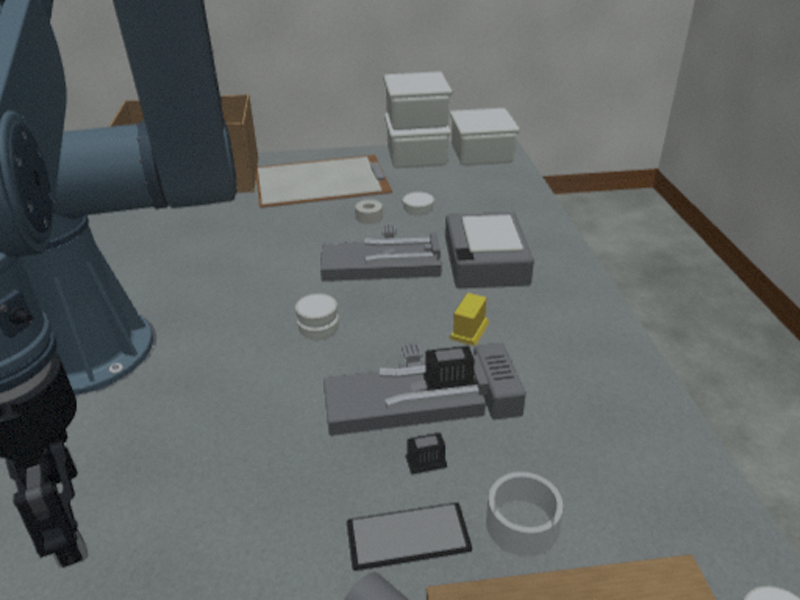

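Candidates (800x600 top picture): the yellow pack at (409,219), the large black pack in the charger at (496,248), and the small black pack at (556,277). By the description I choose the large black one in the charger. I'll check it in a close crop and measure both decks.

```bash
cat > h.py <<'E'
import numpy as np,cv2
def load(n):
    return dict(np.load(n+".npz"))
def ray(c,uv,z):
    uv=np.atleast_2d(np.float64(uv)); d=np.c_[uv,np.ones(len(uv))]@np.linalg.inv(c["mtx"]).T@c["R"]
    C=-c["R"].T@c["t"]; return C+d*((z-C[2])/d[:,2])[:,None]
def proj(c,X):
    p=(np.atleast_2d(X)@c["R"].T+c["t"])@c["mtx"].T; return p[:,:2]/p[:,2:]
def orth(c,z,x0,x1,y0,y1,s):   # rectified view of plane z, s px/m, x up, y left
    w,h=int((y1-y0)*s),int((x1-x0)*s)
    X=np.array([[x1,y1,z],[x1,y0,z],[x0,y0,z],[x0,y1,z]])
    H=cv2.getPerspectiveTransform(proj(c,X).astype(np.float32),np.float32([[0,0],[w,0],[w,h],[0,h]]))
    return cv2.warpPerspective(c["pixels"][:,:,::-1],H,(w,h),flags=cv2.INTER_CUBIC)
E
python3 - <<'E'
from h import *
c=load("top0")
print("C",-c["R"].T@c["t"])
for n,q in dict(chg=[(474,349),(526,346),(521,221),(469,223)],prn=[(262,350),(313,352),(320,229),(270,229)]).items():
    print(n,ray(c,np.array(q)*.64,.03).round(4).tolist())
a=orth(c,.03,.35,.75,-.27,-.07,1500);b=orth(c,.03,.35,.75,.19,.39,1500)
cv2.imwrite("pics/orth.png",np.hstack([b,a]))
E
```

```text
C [ 0.39038591 -0.02105143  1.30728456]
chg [[0.3966, -0.1507, 0.03], [0.3999, -0.2476, 0.03], [0.6362, -0.2478, 0.03], [0.6348, -0.1492, 0.03]]
prn [[0.4039, 0.2455, 0.03], [0.398, 0.15, 0.03], [0.6305, 0.1339, 0.03], [0.6329, 0.2291, 0.03]]
```

View pics/orth.png

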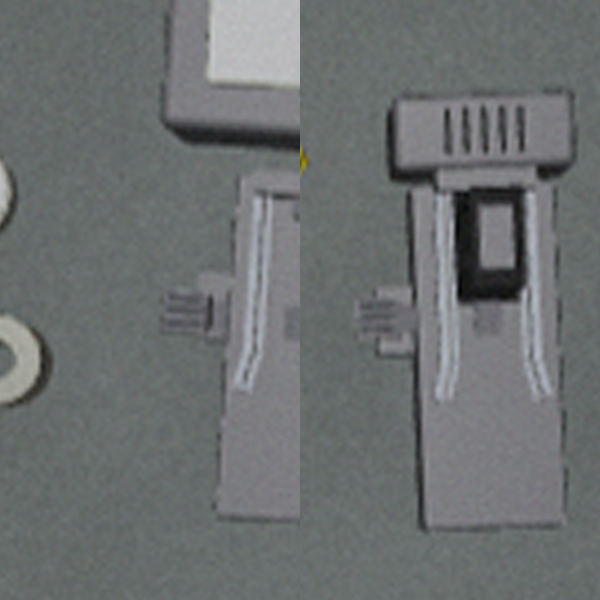

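The close crop shows the large black pack with its grey label at the head of the charger's rails (crop px 490,243), so the choice stands. The catch pad is at (376,315), and the printer's pad is at (186,312). Next I'll fit the deck edges.

```bash
cat > fit.py <<'E'
from h import *
c=load("top0"); S=3000
def dev(y0,x0,yc):
    im=cv2.GaussianBlur(orth(c,.03,.35,.75,yc-.1,yc+.1,S).astype(np.float32),(0,0),4)
    d=im[:,:,2]-im[:,:,1]   # red-green: bench negative, deck ~0
    col=lambda y:int((yc+.1-y)*S); row=lambda x:int((.75-x)*S)
    def edge(p,lo,hi,up):
        g=np.diff(p[lo:hi]); k=int(np.argmax(g) if up else np.argmin(g)); return lo+k+.5
    L,R,F=[],[],[]
    for x in np.arange(.41,.60,.003):
        p=d[row(x)]
        if not(.50<x<.58):
            L.append((x,yc+.1-edge(p,col(y0+.07),col(y0+.025),True)/S))
        R.append((x,yc+.1-edge(p,col(y0-.03),col(y0-.065),False)/S))
    for y in np.arange(y0-.035,y0+.036,.003):
        F.append((y,.75-edge(d[:,col(y)],row(.43),row(.37),False)/S))
    out=[]
    for P in(L,R,F):
        P=np.array(P); m=np.ones(len(P),bool)
        for _ in range(4):
            k=np.polyfit(*P[m].T,1); r=abs(P[:,1]-np.polyval(k,P[:,0])); m=r<max(.0015,2*np.median(r))
        out.append(k); print(k.round(4),m.sum(),len(P),(r[m].std()*1e3).round(2))
    return out
for n,y0 in(("chg",-.199),("prn",.19)):
    L,R,F=dev(y0,.5,y0)
    # pull centre line
    m=(L+R)/2; th=np.arctan(m[0]); f=np.roots([1])if 0 else None
    x=(F[1]+F[0]*m[1])/(1-F[0]*m[0]); y=np.polyval(m,x)
    u=np.array([np.cos(th),np.sin(th)]); h=np.array([x,y])+.185*u
    print(n,"yaw",th,"front yaw",-np.arctan(F[0]),"width",(np.polyval(L,x)-np.polyval(R,x)).round(4),"front",x.round(4),y.round(4),"home",h.round(4))
E
python3 fit.py
python3 - <<'E'
from h import *
# thumb pad and pack top from known-colour clicks
c=load("top0")
s=load("side0")
print("pads top",ray(c,[(459*.64,275*.64),(254*.64,274*.64)],.042))
print("pads side",ray(s,[(411*.64,352*.64),(389*.64,230*.64)],.042))
print("pack label top",ray(c,[(496.5*.64,247*.64)],.086))
E
```

```text
[ 0.034  -0.1623] 27 38 0.39
[ 0.0326 -0.2598] 48 64 0.43
[-0.0237  0.3949] 17 24 0.53
chg yaw 0.03329581954888484 front yaw 0.023701732022477252 width 0.0981 front 0.3996 -0.1977 home [ 0.5845 -0.1916]
[-0.0646  0.2732] 26 38 0.36
[-0.0589  0.1706] 41 64 0.57
[0.0502 0.3923] 15 24 0.36
prn yaw -0.06167736524568392 front yaw -0.05016596600020835 width 0.1004 front 0.4022 0.197 home [0.5869 0.1856]
pads top [[ 0.53470177 -0.12614813  0.042     ]
 [ 0.54599969  0.25730609  0.042     ]]
pads side [[ 0.53700371 -0.12988525  0.042     ]
 [ 0.54348523  0.25479319  0.042     ]]
pack label top [[ 0.57891237 -0.19175924  0.086     ]]
```

Call:
{"op": "carry_out", "data": {
  "plan": "0 0 0 0 0 0.76;0 0 0 0 0 0.76;0 0 0 0 0 0.76;0 0 0 0 0 0.76;0.65 -0.73 0 0 0 0;0.65 -0.73 0 0 0 0;0.65 -0.73 0 0 0 0;0.65 -0.73 0 0 0 0",
  "claw": 1
}}

```text
time_s: 0.77
eef_pos: [0.2906, -0.421, 0.2307]
eef_rot: [-0.0, 1.0, 0.016, -0.0]
wrist_force: [-0.0, -0.1, 0.2]
opening: -0.002
grasp_force: 0.0
```

Call:
{"op": "carry_out", "data": {
  "plan": "0.65 -0.73 0 0 0 0;0.65 -0.73 0 0 0 0;0.65 -0.73 0 0 0 0;0.65 -0.73 0 0 0 0;0.65 -0.73 0 0 0 0;0.65 -0.73 0 0 0 0;0.65 -0.73 0 0 0 0;0.65 -0.73 0 0 0 0"
}}

```text
time_s: 1.43
eef_pos: [0.4911, -0.1803, 0.2311]
eef_rot: [-0.0, 1.0, 0.016, -0.0]
wrist_force: [-0.1, -0.8, 0.2]
opening: 0.001
grasp_force: 0.0
```

```bash
cat > go.py <<'E'
import sys,numpy as np
from bench import ctrl
from scipy.spatial.transform import Rotation as Ro
def rel(p,yaw,q=(.0,.0)):
    o=ctrl.get_obs(); w=o["eef_rot"]; R=Ro.from_quat(np.r_[w[1:],w[0]])
    T=Ro.from_euler("z",yaw)*Ro.from_euler("x",np.pi)
    print("t",o["time_s"].round(2),"pos",o["eef_pos"].round(4),"yaw",np.arctan2(*R.as_matrix()[1::-1,0]).round(4),"F",o["wrist_force"].round(1),"open",o["opening"].round(3),"grip",o["grasp_force"].round(1))
    print("turn units (first)",((R.inv()*T).as_rotvec()/.1).round(3))
    print("then shift units",(T.inv().apply(np.array(p)-o["eef_pos"])/.04).round(3))
if __name__=="__main__":
    a=list(map(float,sys.argv[1:])); rel(a[:3],a[3])
E
python3 go.py .539 -.119 .07 .033
python3 - <<'E'
from bench import ctrl
import cv2,numpy as np
for n in("top","side"):
    c=ctrl.camera(n);np.savez(n+"1.npz",**c)
    cv2.imwrite(f"pics/{n}1.png",c["pixels"][:,:,::-1])
E
```

```text
Traceback (most recent call last):
  File "go.py", line 11, in <module>
    a=list(map(float,sys.argv[1:])); rel(a[:3],a[3])
                                     ~~~^^^^^^^^^^^^
  File "go.py", line 7, in rel
    print("t",o["time_s"].round(2),"pos",o["eef_pos"].round(4),"yaw",np.arctan2(*R.as_matrix()[1::-1,0]).round(4),"F",o["wrist_force"].round(1),"open",o["opening"].round(3),"grip",o["grasp_force"].round(1))
              ^^^^^^^^^^^^^^^^^
AttributeError: 'float' object has no attribute 'round'
```

```bash
sed -i 's/o\["time_s"\].round(2)/round(float(o["time_s"]),2)/; s/o\["opening"\].round(3)/round(float(o["opening"]),3)/; s/o\["grasp_force"\].round(1)/round(float(o["grasp_force"]),1)/' go.py
python3 go.py .539 -.119 .07 .033
```

```text
t 1.53 pos [ 0.4927 -0.1776  0.2309] yaw 0.0389 F [-0.1 -0.9 -1.1] open 0.002 grip 0.0
turn units (first) [-0.018 -0.006  0.059]
then shift units [ 1.205 -1.426  4.024]
```

Call:
{"op": "carry_out", "data": {
  "plan": "0.6 -0.71 0 0 0 0;0.6 -0.71 0 0 0 0;0 0 1 0 0 0;0 0 1 0 0 0;0 0 1 0 0 0;0 0 1 0 0 0;0 0 0 0 0 0;0 0 0 0 0 0"
}}

```text
time_s: 2.2
eef_pos: [0.5342, -0.1234, 0.0693]
eef_rot: [-0.001, 1.0, 0.016, -0.003]
wrist_force: [0.6, -0.3, 0.8]
opening: -0.004
grasp_force: 0.0
```

```bash
python3 go.py .539 -.119 .036 .033
python3 - <<'E'
from bench import ctrl
from h import *
c=ctrl.camera("top");np.savez("top2.npz",**c);s=ctrl.camera("side")
tc=proj(c,[.58,-.16,.05])[0].astype(int);ts=proj(s,[.56,-.16,.06])[0].astype(int)
f=lambda im,t:cv2.resize(im[t[1]-50:t[1]+50,t[0]-50:t[0]+50,::-1],(400,400),interpolation=cv2.INTER_CUBIC)
cv2.imwrite("pics/press.png",np.hstack([f(c["pixels"],tc),f(s["pixels"],ts)]))
E
```

```text
t 2.2 pos [ 0.5342 -0.1234  0.0693] yaw 0.0324 F [ 0.6 -0.3  0.8] open -0.004 grip 0.0
turn units (first) [-0.029  0.059 -0.006]
then shift units [ 0.124 -0.105  0.831]
```

View pics/press.png

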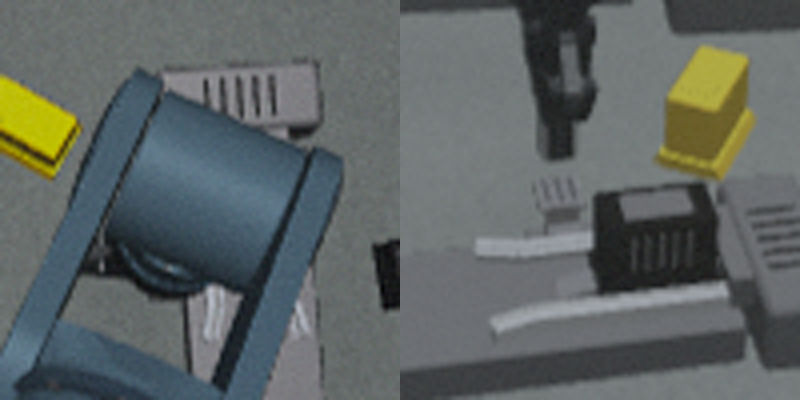

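The side crop shows the closed fingertips at (555,158), right above the thumb pad at (557,190). The big black pack is home at (655,235). Pressing gently.

Call:
{"op": "carry_out", "data": {
  "plan": "0.06 -0.05 0.3 0 0 0;0.06 -0.05 0.2 0 0 0;0 0 0.1 0 0 0;0 0 0.05 0 0 0;0 0 0.05 0 0 0;0 0 0.05 0 0 0;0 0 0.05 0 0 0;0 0 0 0 0 0"
}}

```text
time_s: 2.97
eef_pos: [0.5411, -0.1198, 0.0391]
eef_rot: [-0.0, 1.0, 0.016, -0.0]
wrist_force: [-0.8, -0.1, 1.2]
opening: 0.002
grasp_force: 0.2
```

```bash
python3 go.py .539 -.119 .0355 .033
python3 - <<'E'
from bench import ctrl
from h import *
s=ctrl.camera("side");np.savez("side2.npz",**s)
a=load("side0")["pixels"];d=cv2.absdiff(a,s["pixels"]).sum(2)
ts=proj(s,[.56,-.17,.06])[0].astype(int)
# front-edge columns of black pack at label height
for im in(a,s["pixels"]):
    r=im[ts[1]-25:ts[1]+40,ts[0]-40:ts[0]+60].max(2)<45
    n,l,st,ce=cv2.connectedComponentsWithStats(r.astype(np.uint8));k=1+np.argsort(-st[1:,4])[:3];print(st[k].tolist(),ce[k].round(1).tolist())
E
```

```text
t 2.97 pos [ 0.5411 -0.1198  0.0391] yaw 0.0328 F [-0.8 -0.1  1.2] open 0.002 grip 0.2
turn units (first) [-0.     0.    -0.002]
then shift units [-0.053 -0.021  0.091]
[[37, 18, 33, 27, 515]] [[51.9, 33.2]]
[[37, 18, 32, 27, 499], [25, 0, 14, 20, 102], [28, 0, 3, 1, 3]] [[51.9, 33.3], [30.4, 10.0], [29.0, 0.0]]
```

Call:
{"op": "carry_out", "data": {
  "plan": "0 0 0.04 0 0 0;0 0 0.03 0 0 0;0 0 0.02 0 0 0;0 0 0.01 0 0 0;0 0 0 0 0 0;0 0 0 0 0 0;0 0 0 0 0 0;0 0 0 0 0 0"
}}

```text
time_s: 3.68
eef_pos: [0.5413, -0.1198, 0.0354]
eef_rot: [0.0, 1.0, 0.016, 0.0]
wrist_force: [0.5, -1.0, 1.0]
opening: -0.004
grasp_force: 0.6
```

```bash
cat > blk.py <<'E'
from bench import ctrl
from h import *
s=ctrl.camera("side");a=load("side0")["pixels"];ts=proj(s,[.56,-.17,.06])[0].astype(int)
for im in(a,s["pixels"]):
    r=im[ts[1]-25:ts[1]+40,ts[0]-40:ts[0]+60].max(2)<45
    n,l,st,ce=cv2.connectedComponentsWithStats(r.astype(np.uint8));k=1+np.argsort(-st[1:,4])[:2];print(st[k].tolist(),ce[k].round(1).tolist())
E
python3 go.py .539 -.119 .0355 .033;python3 blk.py
```

```text
t 3.68 pos [ 0.5413 -0.1198  0.0354] yaw 0.0328 F [ 0.5 -1.   1. ] open -0.004 grip 0.6
turn units (first) [ 0.001 -0.002 -0.002]
then shift units [-0.056 -0.023 -0.003]
[[37, 18, 33, 27, 515]] [[51.9, 33.2]]
[[31, 19, 31, 27, 507], [24, 0, 15, 22, 116]] [[45.6, 34.0], [29.8, 9.8]]
```

Call:
{"op": "carry_out", "data": {
  "plan": "0 0 -0.5 0 0 0;0 0 -1 0 0 0;0 0 -1 0 0 0;0 0 -1 0 0 0;0 0.8 0 0 0 0;0 0.9 0 0 0 0;0 0 0 0 0 0;0 0 0 0 0 0",
  "claw": -1
}}

```text
time_s: 4.4
eef_pos: [0.5429, -0.1891, 0.1751]
eef_rot: [-0.0, 1.0, 0.015, -0.0]
wrist_force: [0.3, 1.1, 0.0]
opening: 1.0
grasp_force: 0.0
```

```bash
python3 blk.py
python3 - <<'E'
from h import *
c=load("top0");S=3000
def rails(yc,xs,yaw,x0):
    o=orth(c,.042,.35,.75,yc-.1,yc+.1,S).astype(np.float32); im=cv2.GaussianBlur(o,(0,0),3).min(2)
    P=[]
    for x in xs:
        y=yc+yaw*(x-x0); p=im[int((.75-x)*S)]; r=[]
        for lo,hi in((y+.02,y+.04),(y-.04,y-.02)):
            a,b=sorted((int((yc+.1-hi)*S),int((yc+.1-lo)*S))); v=p[a:b]; w=np.clip(v-np.percentile(v,50),0,None)
            r.append(yc+.1-((w*np.arange(a,b)).sum()/w.sum()+.5)/S)
        P.append((x,*r))
    P=np.array(P)
    for j in(1,2):
        k=np.polyfit(P[:,0],P[:,j],1);print(k.round(4),np.std(P[:,j]-np.polyval(k,P[:,0])).round(5))
    m=np.polyfit(P[:,0],P[:,1:].mean(1),1);print("mid slope",m.round(4),"y@.585",np.polyval(m,.585).round(4),"gap",np.diff(P[:,1:]).mean().round(4))
rails(-.1926,np.arange(.515,.615,.003),.033,.585)
rails(.1850,np.arange(.515,.60,.003),-.062,.587)
g=(c["pixels"].astype(int)); r=cv2.inRange(c["pixels"],(95,90,90),(255,255,255))
u=proj(c,[.579,-.1918,.086])[0].astype(int); w=c["pixels"][u[1]-20:u[1]+20,u[0]-15:u[0]+15].max(2)
b=(w<55).astype(np.uint8);n,l,st,ce=cv2.connectedComponentsWithStats(b);k=1+np.argmax(st[1:,4]);x,y,ww,h=st[k,:4]
cn,_=cv2.findContours((l==k).astype(np.uint8),0,2);rc=cv2.minAreaRect(cn[0]);print(rc,[ (ray(c,np.array(rc[0])+u-(15,20),z)).round(4).tolist() for z in(.086,.06)])
E
```

```text
[[37, 18, 33, 27, 515]] [[51.9, 33.2]]
[[31, 19, 31, 27, 497]] [[45.8, 34.0]]
[ 0.0425 -0.1892] 0.00033
[-0.0005 -0.2234] 0.00078
mid slope [ 0.021  -0.2063] y@.585 -0.194 gap -0.0584
[-0.083   0.2632] 0.00063
[-0.0651  0.1973] 0.00043
mid slope [-0.074   0.2302] y@.585 0.1869 gap -0.0559
((14.5, 20.5), (25.0, 15.0), 90.0) [[[0.5778, -0.1882, 0.086]], [[0.5818, -0.1917, 0.06]]]
```

```bash
python3 go.py .571 -.1935 .090 .032
```

```text
t 4.45 pos [ 0.5427 -0.1878  0.1746] yaw 0.0312 F [ 0.1  0.1 -1.1] open 1.002 grip 0.0
turn units (first) [-0.013  0.013 -0.008]
then shift units [0.702 0.166 2.116]
```

Call:
{"op": "carry_out", "data": {
  "plan": "0.7 0.16 0 0 0 0;0 0 0.8 0 0 0;0 0 0.8 0 0 0;0 0 0.8 0 0 0;0 0 0.5 0 0 0;0 0 0.3 0 0 0;0 0 0 0 0 0;0 0 0 0 0 0"
}}

```text
time_s: 5.12
eef_pos: [0.5715, -0.1924, 0.0471]
eef_rot: [-0.0, 1.0, 0.017, -0.0]
wrist_force: [0.2, -0.0, -0.1]
opening: 1.003
grasp_force: 0.0
```

```bash
python3 go.py .571 -.1935 .046 .032;python3 - <<'E'
from bench import ctrl
from h import *
s=ctrl.camera("side");ts=proj(s,[.56,-.18,.07])[0].astype(int)
cv2.imwrite("pics/grasp.png",cv2.resize(s["pixels"][ts[1]-50:ts[1]+50,ts[0]-60:ts[0]+60,::-1],(600,500),interpolation=cv2.INTER_CUBIC))
E
```

```text
t 5.12 pos [ 0.5715 -0.1924  0.0471] yaw 0.0336 F [ 0.2 -0.  -0.1] open 1.003 grip 0.0
turn units (first) [-0.007  0.009  0.016]
then shift units [-0.013  0.028  0.029]
```

View pics/grasp.png

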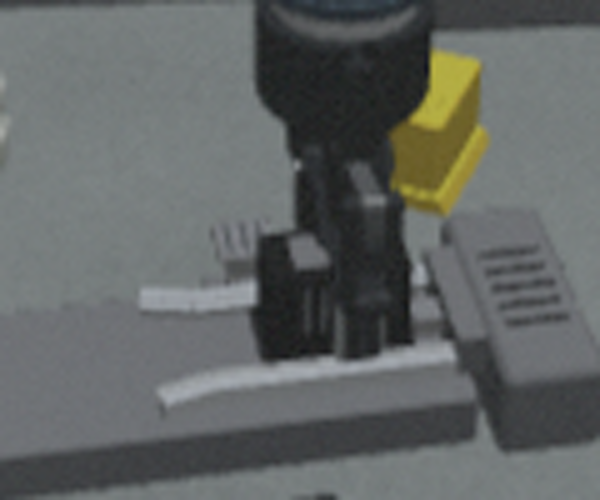

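The side crop shows the near finger at (362,340) alongside the pack, which spans about 260–410, so the finger is slightly forward of centre. I'll shift back 5 mm and close.

Call:
{"op": "carry_out", "data": {
  "plan": "-0.12 0.02 0.02 0 0 0;0 0 0 0 0 0;0 0 0 0 0 0;0 0 0 0 0 0;0 0 0 0 0 0;0 0 0 0 0 0;0 0 0 0 0 0;0 0 0 0 0 0"
}}

```text
time_s: 5.83
eef_pos: [0.5668, -0.1942, 0.0465]
eef_rot: [-0.0, 1.0, 0.016, -0.0]
wrist_force: [0.8, 0.0, 0.6]
opening: 0.998
grasp_force: 0.0
```

Call:
{"op": "carry_out", "data": {
  "plan": "0 0 0 0 0 0;0 0 0 0 0 0;0 0 0 0 0 0;0 0 0 0 0 0;0 0 0 0 0 0;0 0 0 0 0 0;0 0 0 0 0 0;0 0 0 0 0 0",
  "claw": 1
}}

```text
time_s: 6.5
eef_pos: [0.567, -0.1942, 0.0466]
eef_rot: [0.0, 1.0, 0.016, 0.0]
wrist_force: [0.1, -0.6, 0.6]
opening: 0.413
grasp_force: 60.8
```

```bash
python3 go.py .571 -.1935 .046 .032
```

```text
t 6.5 pos [ 0.567  -0.1942  0.0466] yaw 0.0328 F [ 0.1 -0.6  0.6] open 0.413 grip 60.8
turn units (first) [ 0.002 -0.003  0.008]
then shift units [ 0.102 -0.015  0.015]
```

Call:
{"op": "carry_out", "data": {
  "plan": "-0.1 0 0 0 0 0;-0.2 0 0 0 0 0;-0.25 0 0 0 0 0;-0.25 0 0 0 0 0;-0.25 0 0 0 0 0;-0.25 0 0 0 0 0;-0.2 0 0 0 0 0;0 0 0 0 0 0"
}}

```text
time_s: 7.17
eef_pos: [0.5047, -0.1961, 0.0466]
eef_rot: [-0.0, 1.0, 0.016, -0.001]
wrist_force: [-1.3, 0.2, 4.0]
opening: 0.414
grasp_force: 60.9
```

```bash
python3 go.py .432 -.1985 .046 .033;python3 -c "
from bench import ctrl;print(ctrl.get_obs()['torque'])"
```

```text
t 7.17 pos [ 0.5047 -0.1961  0.0466] yaw 0.0322 F [-1.3  0.2  4. ] open 0.414 grip 60.9
turn units (first) [-0.004  0.015 -0.008]
then shift units [-1.819e+00 -1.000e-03  1.500e-02]
[ 0.00882285  0.20296739 -0.00106492]
```

Call:
{"op": "carry_out", "data": {
  "plan": "-0.2 0 0 0 0 0;-0.3 0 0 0 0 0;-0.3 0 0 0 0 0;-0.3 0 0 0 0 0;-0.3 0 0 0 0 0;-0.25 0 0 0 0 0;-0.2 0 0 0 0 0;0 0 0 0 0 0"
}}

```text
time_s: 7.83
eef_pos: [0.4314, -0.1986, 0.0466]
eef_rot: [-0.0, 1.0, 0.016, -0.0]
wrist_force: [-2.4, 0.3, 3.3]
opening: 0.412
grasp_force: 61.1
```

Call:
{"op": "carry_out", "data": {
  "plan": "0 0 -0.1 0 0 0;0 0 -0.3 0 0 0;0 0 -0.6 0 0 0;0 0 -0.7 0 0 0;0 0 -0.7 0 0 0;0 0 -0.2 0 0 0;0 0 0 0 0 0;0 0 0 0 0 0"
}}

```text
time_s: 8.5
eef_pos: [0.4323, -0.198, 0.1493]
eef_rot: [-0.0, 1.0, 0.016, -0.001]
wrist_force: [-0.8, 0.5, -5.4]
opening: 0.415
grasp_force: 61.1
```

```bash
python3 go.py .432 .1955 .15 -.062;python3 - <<'E'
from bench import ctrl
from h import *
s=ctrl.camera("side")
p=ctrl.get_obs()["eef_pos"]
ts=proj(s,p)[0].astype(int);print(ts)
cv2.imwrite("pics/held.png",cv2.resize(s["pixels"][ts[1]-60:ts[1]+60,ts[0]-70:ts[0]+90,::-1],(800,600),interpolation=cv2.INTER_CUBIC))
E
```

```text
t 8.5 pos [ 0.4323 -0.198   0.1493] yaw 0.033 F [-0.8  0.5 -5.4] open 0.415 grip 61.1
turn units (first) [-0.009  0.012  0.95 ]
then shift units [-0.617 -9.818 -0.018]
[218 211]
```

View pics/held.png

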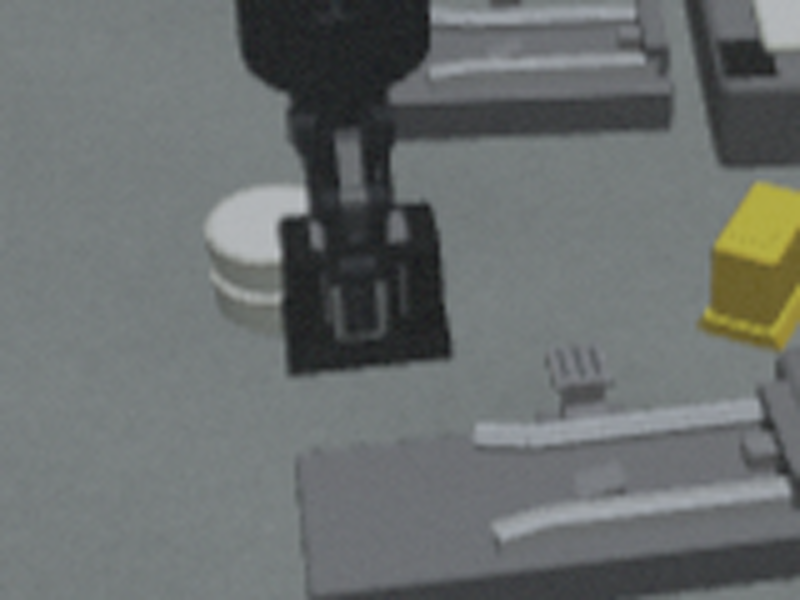

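The picture shows the pack held level and centred: fingers at (360,290), pack spanning 283–447. It is clear of the charger. Moving to the printer apron.

Call:
{"op": "carry_out", "data": {
  "plan": "0 0 0 0 0 0.95;-0.05 -0.6 0 0 0 0;-0.05 -0.9 0 0 0 0;-0.05 -0.95 0 0 0 0;-0.05 -0.95 0 0 0 0;-0.05 -0.95 0 0 0 0;-0.05 -0.95 0 0 0 0;-0.05 -0.95 0 0 0 0"
}}

```text
time_s: 9.22
eef_pos: [0.4324, 0.0538, 0.1482]
eef_rot: [-0.0, 1.0, -0.031, -0.002]
wrist_force: [1.6, 0.1, -4.6]
opening: 0.415
grasp_force: 61.6
```

Call:
{"op": "carry_out", "data": {
  "plan": "-0.05 -0.95 0 0 0 0;-0.05 -0.95 0 0 0 0;-0.05 -0.9 0 0 0 0;0 -0.6 0 0 0 0;0 -0.2 0 0 0 0;0 0 0 0 0 0;0 0 0 0 0 0;0 0 0 0 0 0"
}}

```text
time_s: 9.88
eef_pos: [0.4367, 0.1948, 0.1493]
eef_rot: [0.001, 1.0, -0.031, -0.001]
wrist_force: [-0.2, -0.7, -5.0]
opening: 0.415
grasp_force: 61.9
```

```bash
python3 go.py .436 .1965 .0476 -.063
```

```text
t 9.88 pos [0.4367 0.1948 0.1493] yaw -0.0629 F [-0.2 -0.7 -5. ] open 0.415 grip 61.9
turn units (first) [0.011 0.023 0.001]
then shift units [-0.02  -0.042  2.542]
```

Call:
{"op": "carry_out", "data": {
  "plan": "-0.02 -0.04 0.6 0 0 0;0 0 0.7 0 0 0;0 0 0.7 0 0 0;0 0 0.3 0 0 0;0 0 0.15 0 0 0;0 0 0 0 0 0;0 0 0 0 0 0;0 0 0 0 0 0"
}}

```text
time_s: 10.55
eef_pos: [0.4381, 0.1973, 0.0538]
eef_rot: [-0.0, 1.0, -0.031, 0.001]
wrist_force: [0.0, 0.3, -5.1]
opening: 0.422
grasp_force: 61.6
```

```bash
python3 go.py .436 .1965 .0466 -.063;python3 - <<'E'
from bench import ctrl
from h import *
f=[]
for n in("top","side"):
    s=ctrl.camera(n);np.savez(n+"3.npz",**s)
    ts=proj(s,[.47,.19,.05])[0].astype(int)
    f.append(cv2.resize(s["pixels"][ts[1]-50:ts[1]+50,ts[0]-40:ts[0]+40,::-1],(400,500),interpolation=cv2.INTER_CUBIC))
cv2.imwrite("pics/apron.png",np.hstack(f))
E
```

```text
t 10.55 pos [0.4381 0.1973 0.0538] yaw -0.063 F [ 0.   0.3 -5.1] open 0.422 grip 61.6
turn units (first) [-0.006 -0.024 -0.   ]
then shift units [-0.05   0.024  0.179]
```

View pics/apron.png

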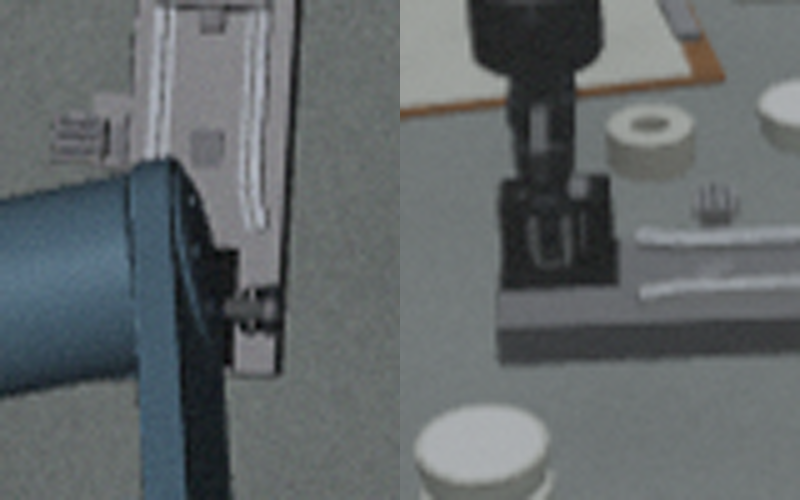

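Top and side crops show the pack over the apron (pack's right edge at (235,310), right rail at (255,200)), in line with the rails. Lowering onto the floor.

Call:
{"op": "carry_out", "data": {
  "plan": "-0.04 0.02 0.1 0 0 0;0 0 0.05 0 0 0;0 0 0.02 0 0 0;0 0 0.01 0 0 0;0 0 0 0 0 0;0 0 0 0 0 0;0 0 0 0 0 0;0 0 0 0 0 0"
}}

```text
time_s: 11.32
eef_pos: [0.436, 0.1971, 0.0466]
eef_rot: [-0.0, 1.0, -0.031, 0.001]
wrist_force: [-2.1, -0.9, 6.1]
opening: 0.411
grasp_force: 63.4
```

```bash
python3 go.py .470 .1945 .0466 -.063
```

```text
t 11.32 pos [0.436  0.1971 0.0466] yaw -0.0618 F [-2.1 -0.9  6.1] open 0.411 grip 63.4
turn units (first) [-0.003 -0.017  0.012]
then shift units [ 0.853  0.012 -0.001]
```

Call:
{"op": "carry_out", "data": {
  "plan": "0 0 -0.01 0 0 0;0.1 0 0 0 0 0;0.15 0 0 0 0 0;0.15 0 0 0 0 0;0.15 0 0 0 0 0;0.15 0 0 0 0 0;0.15 0 0 0 0 0;0 0 0 0 0 0"
}}

```text
time_s: 11.98
eef_pos: [0.4712, 0.1949, 0.0466]
eef_rot: [-0.0, 1.0, -0.031, 0.002]
wrist_force: [2.0, -0.9, 5.0]
opening: 0.414
grasp_force: 63.0
```

```bash
python3 go.py .587 .187 .0466 -.063;python3 -c "
from bench import ctrl;print(ctrl.get_obs()['torque'])"
```

```text
t 11.98 pos [0.4712 0.1949 0.0466] yaw -0.0623 F [ 2.  -0.9  5. ] open 0.414 grip 63.0
turn units (first) [-0.006 -0.033  0.007]
then shift units [2.901 0.014 0.   ]
[-0.13617892 -0.05514525  0.00768911]
```

Call:
{"op": "carry_out", "data": {
  "plan": "0.08 0 -0.005 0 0 0;0.08 0 0 0 0 0;0.08 0 0 0 0 0;0.08 0 0 0 0 0;0.08 0 0 0 0 0;0.08 0 0 0 0 0;0.08 0 0 0 0 0;0 0 0 0 0 0"
}}

```text
time_s: 12.65
eef_pos: [0.4922, 0.1936, 0.0466]
eef_rot: [-0.0, 1.0, -0.031, 0.001]
wrist_force: [0.4, -0.5, 4.7]
opening: 0.417
grasp_force: 63.3
```

```bash
python3 go.py .587 .187 .0466 -.063;python3 -c "
from bench import ctrl;print(ctrl.get_obs()['torque'])"
```

```text
t 12.65 pos [0.4922 0.1936 0.0466] yaw -0.0621 F [ 0.4 -0.5  4.7] open 0.417 grip 63.3
turn units (first) [-0.004 -0.015  0.009]
then shift units [ 2.375  0.014 -0.   ]
[-0.03319818  0.10805131  0.053926  ]
```

Call:
{"op": "carry_out", "data": {
  "plan": "0.1 0 0 0 0 0;0.1 0 0 0 0 0;0.1 0 0 0 0 0;0.1 0 0 0 0 0;0.1 0 0 0 0 0;0.1 0 0 0 0 0;0.05 0 0 0 0 0;0 0 0 0 0 0"
}}

```text
time_s: 13.32
eef_pos: [0.5181, 0.1919, 0.0466]
eef_rot: [-0.0, 1.0, -0.031, 0.001]
wrist_force: [-0.7, -1.0, 5.0]
opening: 0.417
grasp_force: 63.2
```

```bash
python3 go.py .587 .187 .0466 -.063;python3 -c "
from bench import ctrl;print(ctrl.get_obs()['torque'])"
```

```text
t 13.32 pos [0.5181 0.1919 0.0466] yaw -0.0621 F [-0.7 -1.   5. ] open 0.417 grip 63.2
turn units (first) [-0.003 -0.014  0.009]
then shift units [ 1.727  0.014 -0.   ]
[-0.04096578  0.12940214 -0.02940732]
```

Call:
{"op": "carry_out", "data": {
  "plan": "0.1 0 0 0 0 0;0.13 0 0 0 0 0;0.13 0 0 0 0 0;0.13 0 0 0 0 0;0.13 0 0 0 0 0;0.13 0 0 0 0 0;0.1 0 0 0 0 0;0 0 0 0 0 0"
}}

```text
time_s: 13.98
eef_pos: [0.5524, 0.1898, 0.0466]
eef_rot: [-0.0, 1.0, -0.031, 0.001]
wrist_force: [2.5, -0.7, 5.4]
opening: 0.415
grasp_force: 63.2
```

```bash
python3 go.py .587 .187 .0466 -.063;python3 -c "
from bench import ctrl;print(ctrl.get_obs()['torque'])"
```

```text
t 13.98 pos [0.5524 0.1898 0.0466] yaw -0.0623 F [ 2.5 -0.7  5.4] open 0.415 grip 63.2
turn units (first) [-0.004 -0.019  0.007]
then shift units [ 0.868  0.014 -0.   ]
[-0.04762903 -0.06034764 -0.04001398]
```

Call:
{"op": "carry_out", "data": {
  "plan": "0.06 0 0 0 0 0;0.06 0 0 0 0 0;0.06 0 0 0 0 0;0.06 0 0 0 0 0;0.03 0 0 0 0 0;0.03 0 0 0 0 0;0 0 0 0 0 0;0 0 0 0 0 0"
}}

```text
time_s: 14.65
eef_pos: [0.5633, 0.1891, 0.0466]
eef_rot: [-0.0, 1.0, -0.031, 0.0]
wrist_force: [-2.3, 0.5, 7.6]
opening: 0.416
grasp_force: 63.3
```

```bash
python3 go.py .587 .187 .0466 -.063
```

```text
t 14.65 pos [0.5633 0.1891 0.0466] yaw -0.0621 F [-2.3  0.5  7.6] open 0.416 grip 63.3
turn units (first) [-0.002 -0.007  0.009]
then shift units [0.593 0.014 0.   ]
```

Call:
{"op": "carry_out", "data": {
  "plan": "0.03 0 0 0 0 0;0.03 0 0 0 0 0;0.03 0 0 0 0 0;0 0 0 0 0 0;0 0 0 0 0 0;0 0 0 0 0 0;0 0 0 0 0 0;0 0 0 0 0 0"
}}

```text
time_s: 15.32
eef_pos: [0.5662, 0.1889, 0.0466]
eef_rot: [0.0, 1.0, -0.031, -0.0]
wrist_force: [-4.7, -0.2, 9.9]
opening: 0.409
grasp_force: 63.6
```

```bash
python3 go.py .587 .187 .0466 -.063
```

```text
t 15.32 pos [0.5662 0.1889 0.0466] yaw -0.0619 F [-4.7 -0.2  9.9] open 0.409 grip 63.6
turn units (first) [0.    0.008 0.011]
then shift units [ 0.523  0.014 -0.   ]
```

Call:
{"op": "carry_out", "data": {
  "plan": "0 0 -0.02 0 0 0;0.03 0 0 0 0 0;0.03 0 0 0 0 0;0.03 0 0 0 0 0;0 0 0 0 0 0;0 0 0 0 0 0;0 0 0 0 0 0;0 0 0 0 0 0"
}}

```text
time_s: 15.98
eef_pos: [0.5695, 0.1886, 0.0466]
eef_rot: [-0.0, 1.0, -0.031, -0.001]
wrist_force: [-2.6, 0.8, 5.1]
opening: 0.415
grasp_force: 63.2
```

```bash
python3 go.py .587 .187 .0466 -.063
```

```text
t 15.98 pos [0.5695 0.1886 0.0466] yaw -0.062 F [-2.6  0.8  5.1] open 0.415 grip 63.2
turn units (first) [0.    0.016 0.01 ]
then shift units [0.439 0.013 0.001]
```

Call:
{"op": "carry_out", "data": {
  "plan": "0.03 0 0 0 0 0;0.03 0 0 0 0 0;0 0 0 0 0 0;0 0 0 0 0 0;0 0 0 0 0 0;0 0 0 0 0 0;0 0 0 0 0 0;0 0 0 0 0 0"
}}

```text
time_s: 16.65
eef_pos: [0.5718, 0.1885, 0.0466]
eef_rot: [0.0, 1.0, -0.031, -0.001]
wrist_force: [-4.0, 0.2, 5.7]
opening: 0.414
grasp_force: 63.3
```

```bash
python3 go.py .587 .187 .0466 -.063
```

```text
t 16.65 pos [0.5718 0.1885 0.0466] yaw -0.062 F [-4.   0.2  5.7] open 0.414 grip 63.3
turn units (first) [0.001 0.018 0.01 ]
then shift units [0.381 0.013 0.001]
```

```bash
cat > pad.py <<'E'
from bench import ctrl
from h import *
o=ctrl.get_obs();print(round(float(o["time_s"]),2),o["eef_pos"].round(4),o["wrist_force"].round(1))
s=ctrl.camera("side");a=load("side0");u=proj(a,[.546,.262,.042])[0].round().astype(int)
g=lambda i:cv2.cvtColor(i,cv2.COLOR_RGB2GRAY)
T=g(a["pixels"])[u[1]-7:u[1]+8,u[0]-8:u[0]+6]
W=g(s["pixels"])[u[1]-15:u[1]+20,u[0]-14:u[0]+12]
r=cv2.matchTemplate(cv2.resize(W,None,fx=4,fy=4,interpolation=2),cv2.resize(T,None,fx=4,fy=4,interpolation=2),cv2.TM_CCOEFF_NORMED)
_,m,_,l=cv2.minMaxLoc(r);print("pad shift px",(l[0]/4-6,l[1]/4-8),"score",round(m,2))
import sys
if len(sys.argv)>1:cv2.imwrite(sys.argv[1],np.hstack([cv2.resize(g(i["pixels"])[u[1]-30:u[1]+30,u[0]-25:u[0]+40],(390,360),interpolation=2) for i in(a,s)]))
E
python3 pad.py
```

```text
16.65 [0.5718 0.1885 0.0466] [-4.   0.2  5.7]
pad shift px (5.75, 9.75) score 0.53
```

Call:
{"op": "carry_out", "data": {
  "plan": "0.03 0 0 0 0 0;0.03 0 0 0 0 0;0 0 0 0 0 0;0 0 0 0 0 0;0 0 0 0 0 0;0 0 0 0 0 0;0 0 0 0 0 0;0 0 0 0 0 0"
}}

```text
time_s: 17.37
eef_pos: [0.5741, 0.1883, 0.0466]
eef_rot: [0.0, 1.0, -0.031, -0.001]
wrist_force: [-5.4, 0.3, 7.0]
opening: 0.414
grasp_force: 63.3
```

```bash
python3 pad.py pics/pad.png
```

```text
17.37 [0.5741 0.1883 0.0466] [-5.4  0.3  7. ]
pad shift px (6.0, 9.75) score 0.52
```

View pics/pad.png

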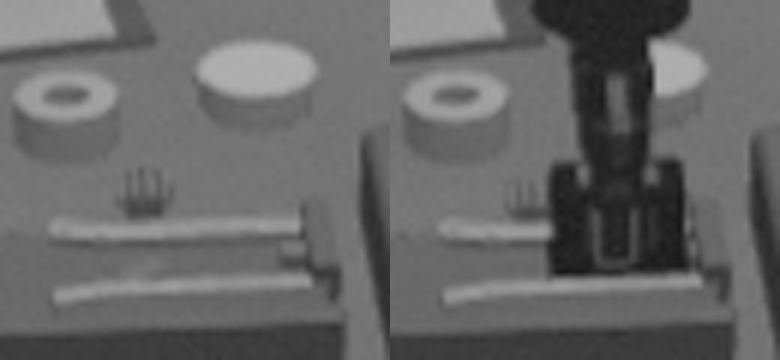

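The right half shows the pad at (522,198), lower than at the start (143,193 in the left half). The tooth is down and the pack is about 10 mm from the end wall. I'll track the visible left part of the pad.

```bash
sed -i 's/^T=.*/T=g(a["pixels"])[u[1]-4:u[1]+8,u[0]-8:u[0]-1]/; s/^W=.*/W=g(s["pixels"])[u[1]-8:u[1]+14,u[0]-8:u[0]-1]/; s/l\[1\]\/4-8/l[1]\/4-4/; s/l\[0\]\/4-6/0/' pad.py; python3 pad.py
```

```text
17.42 [0.5741 0.1883 0.0466] [-4.7  1.   5.8]
pad shift px (0, 0.5) score 0.92
```

Call:
{"op": "carry_out", "data": {
  "plan": "0.03 0 0 0 0 0;0.02 0 0 0 0 0;0 0 0 0 0 0;0 0 0 0 0 0;0 0 0 0 0 0;0 0 0 0 0 0;0 0 0 0 0 0;0 0 0 0 0 0"
}}

```text
time_s: 18.13
eef_pos: [0.5761, 0.1882, 0.0466]
eef_rot: [0.0, 1.0, -0.031, -0.001]
wrist_force: [-5.2, -0.2, 6.7]
opening: 0.412
grasp_force: 63.4
```

```bash
python3 pad.py
```

```text
18.13 [0.5761 0.1882 0.0466] [-5.2 -0.2  6.7]
pad shift px (0, 0.5) score 0.92
```

Call:
{"op": "carry_out", "data": {
  "plan": "0.03 0 0 0 0 0;0.02 0 0 0 0 0;0 0 0 0 0 0;0 0 0 0 0 0;0 0 0 0 0 0;0 0 0 0 0 0;0 0 0 0 0 0;0 0 0 0 0 0"
}}

```text
time_s: 18.85
eef_pos: [0.578, 0.1881, 0.0466]
eef_rot: [0.0, 1.0, -0.031, -0.001]
wrist_force: [-5.6, 0.3, 6.6]
opening: 0.412
grasp_force: 63.4
```

```bash
python3 pad.py
```

```text
18.85 [0.578  0.1881 0.0466] [-5.6  0.3  6.6]
pad shift px (0, 0.0) score 0.99
```

```bash
cat >> pad.py <<'E'
k=slice(u[1]-4,u[1]+9),slice(u[0]-5,u[0]-1)
print("then",g(a["pixels"])[k].mean(1).astype(int).tolist(),"now",g(s["pixels"])[k].mean(1).astype(int).tolist())
E
python3 pad.py pics/pad2.png
```

```text
18.9 [0.578  0.1881 0.0466] [-4.2 -0.3  7.1]
pad shift px (0, 0.0) score 0.99
then [117, 115, 108, 105, 108, 108, 101, 87, 82, 84, 105, 134, 153] now [116, 113, 107, 103, 108, 108, 100, 86, 81, 85, 104, 134, 153]
```

View pics/pad2.png

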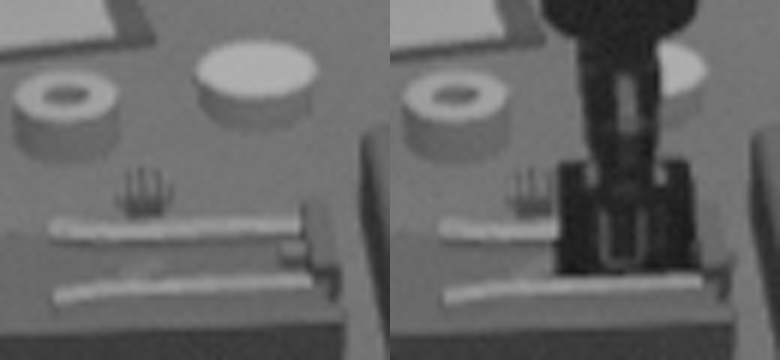

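The pad is back up: its image profile matches the starting picture and the template score is 0.99. The catch has clicked, so I'll let go and lift away.

Call:
{"op": "carry_out", "data": {
  "plan": "0.01 0 0 0 0 0;0 0 0 0 0 0;0 0 0 0 0 0;0 0 0 0 0 0;0 0 0 0 0 0;0 0 0 0 0 0;0 0 0 0 0 0;0 0 0 0 0 0"
}}

```text
time_s: 19.62
eef_pos: [0.5783, 0.1881, 0.0466]
eef_rot: [0.0, 1.0, -0.031, -0.001]
wrist_force: [-5.7, 0.2, 6.8]
opening: 0.413
grasp_force: 63.3
```

Call:
{"op": "carry_out", "data": {
  "plan": "0 0 0 0 0 0;0 0 0 0 0 0;0 0 0 0 0 0;0 0 0 0 0 0;0 0 0 0 0 0;0 0 0 0 0 0;0 0 0 0 0 0;0 0 0 0 0 0",
  "claw": -1
}}

```text
time_s: 20.28
eef_pos: [0.5796, 0.1878, 0.0466]
eef_rot: [0.0, 1.0, -0.031, -0.0]
wrist_force: [0.0, 0.4, -0.4]
opening: 1.002
grasp_force: 0.0
```

Call:
{"op": "carry_out", "data": {
  "plan": "0 0 -0.2 0 0 0;0 0 -0.6 0 0 0;0 0 -0.9 0 0 0;0 0 -0.9 0 0 0;0 0 -0.9 0 0 0;0 0 -0.5 0 0 0;-0.8 0 0 0 0 0;-0.9 0 0 0 0 0"
}}

```text
time_s: 20.95
eef_pos: [0.5137, 0.1919, 0.2097]
eef_rot: [-0.0, 0.999, -0.032, 0.003]
wrist_force: [-0.4, -0.4, -0.6]
opening: 1.003
grasp_force: 0.0
```

Call:
{"op": "carry_out", "data": {
  "plan": "-0.9 0.5 0 0 0 0;-0.7 0.9 0 0 0 0;0 0.9 0 0 0 0;0 0.9 0 0 0 0;0 0.9 0 0 0 0;0 0.4 0 0 0 0;0 0 0 0 0 0;0 0 0 0 0 0"
}}

```text
time_s: 21.62
eef_pos: [0.4394, 0.0188, 0.2073]
eef_rot: [-0.0, 0.999, -0.032, 0.001]
wrist_force: [-0.6, -1.1, -0.2]
opening: 0.999
grasp_force: 0.0
```

```bash
python3 pad.py
python3 - <<'E'
from bench import ctrl
from h import *
c=ctrl.camera("top");s=ctrl.camera("side")
f=lambda s,X:cv2.resize((lambda t:s["pixels"][t[1]-50:t[1]+50,t[0]-40:t[0]+40,::-1])(proj(s,X)[0].astype(int)),(400,500),interpolation=cv2.INTER_CUBIC)
cv2.imwrite("pics/end.png",np.hstack([f(c,[.55,.19,.05]),f(s,[.55,.19,.05])]))
E
```

```text
21.62 [0.4394 0.0188 0.2073] [-0.6 -1.1 -0.2]
pad shift px (0, 0.0) score 0.99
then [117, 115, 108, 105, 108, 108, 101, 87, 82, 84, 105, 134, 153] now [116, 114, 108, 105, 108, 107, 100, 87, 83, 86, 104, 135, 154]
```

View pics/end.png

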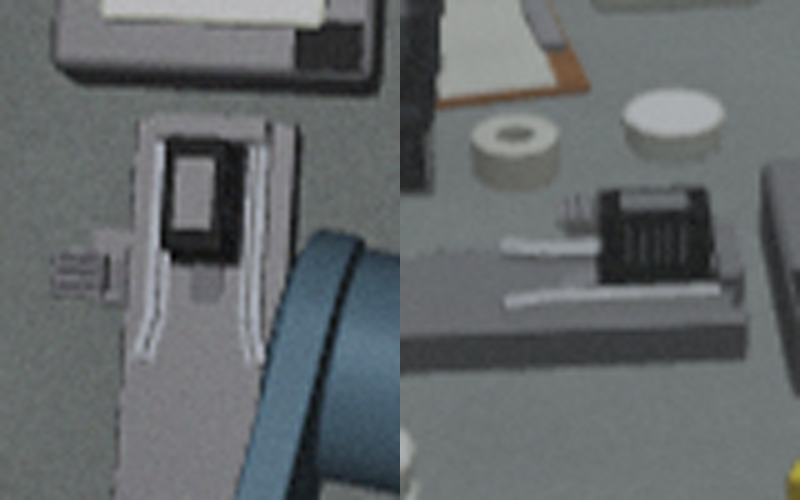

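The pack sits home in the printer at (203,190) in the top crop and (655,235) in the side crop. The tooth shows up behind its foot at (207,283) and the pad is fully up. The gripper is clear.

```bash
python3 -c "
from bench import ctrl;print(ctrl.hand_in())"
```

```text
the job is handed in; nothing more can be done
None
```

The pack is out of the charger and fully home in the printer, with the catch clicked up behind it. The gripper is clear, and the job was handed in at about 22 s of the 72 s allowed.

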